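# Clamp the glued phone to the marked tooth and roll the dust shutter shut

## Robot

A 6-joint arm with a two-finger parallel gripper is mounted at the origin on the work surface. World frame = base frame: x ahead of the robot, y to its left, z up, the work surface at z = 0. Lengths are in m, angles in rad, forces in N, time in s.
With the tool pointing down it reaches from about 0.35 to 0.975 m from the base axis. Payload 4.9 kg.
Tool frame: the origin (TCP) lies between the finger pads; the fingertips stand 8 mm ahead of it and the grasp point (between the pads) lies 11 mm behind it; z points along the fingers, y is the direction in which the jaws open and shut (so a half turn about z gives the same grasp; the last joint's range is limited). The gripper opens to 85 mm and grips with 20 to 120 N. Pads are 22 mm wide; open, the fingers measure 114 mm over their backs; the gripper's body (76 mm by 85 mm) begins 54 mm behind the grasp point. The pads swing forward as they close: fully open they stand 13 mm farther back than shut.
Start: joints at [1.01, 0.053, 1.613, -0, 1.476, -0.119], TCP at [0.267, 0.565, 0.212] pointing down, gripper open.
Joint ranges: [-3.01, 3.01], [-1.01, 2.22], [0.06, 2.58], [-1.02, 4.17], [0.09, 2.62], [-3.14, 3.14]. Speed limits (rad/s): [2.57, 2.57, 3.14, 3.14, 3.14, 3.14].

## Interface

Orientations are given as a rotation vector (axis times angle).
In Python, from station import ctrl gives the robot as it stands. The module is installed in compiled form; this text tells all that it offers.
- The arm moves only by the shell command python3 -m creep 'ROWS' [FORCE]. ROWS is JSON, a list of rows, each an object with "hand": the opening, from 0 (shut) to 1 (fully open); "translation": the shift along the tool's x, y, z in cm, a list of three; "delta_rot": the turn, a rotation vector about the tool's x, y, z in degrees, a list of three. A call has 1 to 8 rows; each row shifts and turns the commanded pose from where the row before left it, along the tool's axes as they then stand; what a row does not reach is not made up. A row lasts 1/8 s, in which the tool goes at most 62.5 mm and 10.7 degrees, less where a joint would pass 70% of its speed; a pose out of reach is approached as far as the arm can. A call with a gripper value outside its range is refused whole. The fingers move at their own pace and stop on an object; FORCE is the grip in N (left out, the last holds). Time passes only in rows, so rows that do not move let the fingers close. It gives the time, the measured TCP pose, the force and the opening at its end, in the units of the state.
- ctrl.get_obs(): the state, without advancing time (a new reading comes with each control period).
- ctrl.get_image(name): name is "side" or "top"; returns (picture, depth): 420x560x3 uint8, red, green, blue; 420x560 float32, m along the optical axis (not along the pixel's ray), 0 where there is no reading.
- ctrl.calibration(name): a dict with "fx", "fy", "cx", "cy" (pixels), "T" (4x4, takes a point from camera to world coordinates). Camera axes: x right, y up, looking along -z (the intrinsics and any distortion apply to the point x, -y, -z); pixel columns grow to the right and rows downward; lengths in m; the calibration is good to about 2 mm. A picture is of the moment at which its call begins. calibration takes no time and is no camera call.
- ctrl.finish_job(): hands the job in, once; it reports no verdict.
The state is a dict: "t": time; "q": joint angles; "dq": joint speeds; "effort": joint torques, N m; "tool_pos": TCP position; "tool_rot": TCP orientation; "contact_force": force on the tool from outside, world axes, zero at the start; "wrist_torque": the same for the moment, N m; "opening": finger opening in m.
Only numpy, scipy, OpenCV 4.12 (cv2) and the standard library are available. Lean on these libraries where they do the work, as an engineer would, in place of code of your own. Each camera call takes 0.05 s, during which the arm holds its last target.

## Task

The glued phone lies in the clamping fixture to cure. Wind the black ratchet knob clockwise until its yellow pointer stands at the green mark and the red pawl has clicked into that tooth, not one tooth less or more, and let go so the pawl holds it; then roll the teal tambour shutter fully shut over the phone by its orange handle and let go. Leave the parts tray, the jar and the screwdriver alone.

Things in the scene. Friction and masses are not known exactly. Their poses are not given: they have to be found in the camera images.
- fixture: Fixed steel base, 15 mm thick. Origin: on the bench under the middle of the hood; x: the hood's open side, y: hood axis, z up. The half-round hood (radius 112 mm, top 147 mm above the bench) has black cheeks at y = +-76 mm, a fixed teal shell over the -x half and a 40 mm high sill above the base at x = +102 mm. The knob stands outside it at x = 0, y = -178 mm.
- hood_axis (a point): Point on the axis about which the shutter turns, 35 mm above the bench, middle of the hood; the axis runs along the fixture's y.
- tambour (a joint): Angle of the shutter on its round track (rad): 0 = fully shut against the sill, grows as it rolls open, at most 1.3. It starts at 1.0 to 1.3 (open). Friction holds it wherever it is left; moving it takes about 2 N at the handle.
- handle (a point): Middle of the orange handle: a round bar 12 mm thick, 100 mm long, parallel to the hood axis and 145 mm from it, 34 mm clear of the slats, on arms at its ends. Seen along the axis it stands 0.471 rad plus the shutter angle above the fixture's +x: it goes from the top over towards +x and down, to 101 mm above the bench when shut. It turns in the pads when pinched from above; let go, open only to about 40 mm so that no finger meets the slats.
- knob (a joint): Angle of the ratchet knob (rad), grows clockwise from above, to 2.9. 12 teeth: it rests at multiples of 0.524, at the start 0 or 0.524. Winding takes up to 0.18 N m; let go, a return spring runs it back on to the last tooth passed, where the pawl holds it: it cannot go back past a caught tooth. To catch a tooth wind 0.05 to 0.3 rad beyond it, then let go.
- knob_grip (a point): On the knob's upright axis, 67 mm above the bench, at the height to grip. The grip is an upright black wing 56 mm long, 14 mm thick, from 39 to 79 mm above the bench, lying along the pointer's direction: take this from here to knob_pointer (this frame turns with the knob but is not aligned with the wing). Below: disc of radius 31 mm, brass toothed wheel of 40 mm.
- knob_pointer (a point): Tip of the knob's yellow pointer, 58 mm from the knob's axis, 37 mm above the bench; turns with the knob. At knob angle 0 it points 150 degrees counter-clockwise (seen from above) from the fixture's +x, at the mark's tooth it stands right over the mark.
- pawl (a joint): Angle of the red sprung pawl on the far side of the wheel from the hood (rad): about 0 = down in a notch, grows to 0.17 on a tooth's crest as the wheel is wound.
- mark_green: Green disc, 18 mm across, 4 mm high, fixed on the base 58 mm from the knob's axis: the chosen tooth. It lies under the place of the pointer at knob angle 1.047, 1.571 or 2.094 (clockwise of the start by one to four teeth). Origin: centre of its underside.
- mark_white1: White disc of the same size at another tooth of the dial (not the chosen one). Origin: centre of its underside.
- mark_white2: White disc of the same size at another tooth of the dial (not the chosen one). Origin: centre of its underside.
- phone: Glued phone, 150 x 75 x 8 mm, 0.18 kg, loose, lying flat on the fixture between the fixed jaw (+y) and the sprung jaw that the knob draws 4 mm a tooth towards it; it is pushed a few mm by the jaw. Origin: centre of its underside.
- parts_tray: Bystander: black open tray with small parts, 120 x 90 x 22 mm. Origin: centre of its underside.
- flux_jar: Bystander: amber jar, 48 mm across, 45 mm high. Origin: centre of its underside.
- driver: Bystander: screwdriver with a blue handle, 150 mm long, lying on the bench along its own x. Origin: on its axis, at the underside.
Things that resemble listed ones, but are neither listed nor needed, are in the scene too. What is meant by the phone is not blue, and is the smaller of those in its own colour.

How it is judged:
On the way, in this order (a step that is already met when the one before it is completed fails the run):
1. the knob, let go, rests with its pointer over the green mark, the pawl down in the notch (horizontal distance between knob_pointer and mark_green below 0.009 m and value of joint pawl below 0.05 rad and velocity of joint knob between -0.05 and 0.05 rad/s and contact force between the fingers and anything else below 0.1 N), for 0.2 s.
2. the shutter is rolled fully shut (value of joint tambour below 0.05 rad), for 0.2 s.
At the end, for the whole second after the job is handed in: The knob's pointer is within 9 mm of the centre of the green mark (neighbouring teeth are 30 mm away) with the pawl down (below 0.05 rad) and the knob at rest; the shutter is within 0.05 rad (7 mm at the handle) of fully shut; the phone still lies flat between the jaws (horizontal distance between knob_pointer and mark_green below 0.009 m and value of joint each of pawl, tambour below 0.05 rad and velocity of joint knob between -0.05 and 0.05 rad/s and y of phone in the frame of fixture above 0.003 m and angle between phone's own z axis and vertical below 0.05 rad); the robot touches nothing.
It fails at once if a bystander (tray, jar, screwdriver) is moved by more than 25 mm (distance of any of parts_tray, flux_jar, driver from where it was at the start of the episode above 0.025 m).
It fails at once if the phone is shifted by more than 20 mm (distance of phone from where it was at the start of the episode above 0.02 m).
It also fails if it takes over 61 s, if anything falls off the work surface, if the arm or the gripper's body presses on something with over 40 N, if the wrist force passes 120 N, or if a joint passes its speed limit or range.

## Working session

There is one attempt and no reset: what is moved stays moved. The work goes in short steps, Python scripts to look and compute and a shell command to move; the robot and the scene stay as the last step left them, time stands still between calls to the robot, and variables do not carry over. Pictures are saved under pics/ and viewed, and the job is handed in when it is done.

```bash
mkdir -p pics; ls
python3 - <<'E'
from station import ctrl
import cv2,numpy as np
o=ctrl.get_obs()
for k,v in o.items(): print(k,np.round(v,3))
for n in("side","top"):
    im,d=ctrl.get_image(n); cv2.imwrite(f"pics/{n}0.png",im[:,:,::-1]); np.savez(f"{n}0.npz",im=im,d=d)
    c=ctrl.calibration(n); print(n,{k:np.round(v,4).tolist() for k,v in c.items()})
E
```

```text
pics
t 0.0
q [ 1.01   0.053  1.614 -0.     1.476 -0.119]
dq [ 0.    -0.    -0.001  0.001  0.     0.   ]
effort [ 0.0000e+00 -3.9368e+01 -3.7017e+01 -0.0000e+00  7.0000e-03 -0.0000e+00]
tool_pos [0.267 0.564 0.211]
tool_rot [-6.880e-01 -3.065e+00  3.000e-03]
contact_force [-0.796 -0.71   0.636]
wrist_torque [ 0.045 -0.024 -0.022]
opening 0.085
side {'fx': 535.3916, 'fy': 535.3916, 'cx': 282.1797, 'cy': 210.4784, 'T': [[0.7821, 0.3874, -0.4881, -0.1908], [-0.6228, 0.4588, -0.6337, -0.8384], [-0.0216, 0.7996, 0.6001, 0.9047], [0.0, 0.0, 0.0, 1.0]]}
top {'fx': 429.7904, 'fy': 429.7904, 'cx': 289.0513, 'cy': 208.7422, 'T': [[0.0108, 0.9935, -0.1134, 0.3429], [-0.9999, 0.0112, 0.0026, 0.0138], [0.0039, 0.1134, 0.9935, 1.1613], [0.0, 0.0, 0.0, 1.0]]}
```

View pics/side0.png

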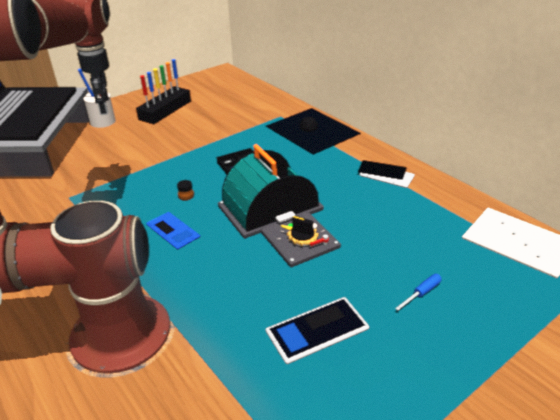

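View pics/top0.png

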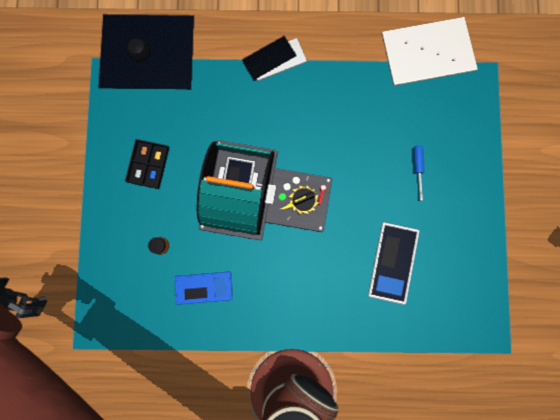

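Run:
```python
import cv2,numpy as np
a=np.load('top0.npz')['im'][130:250,180:350,::-1]
b=np.load('side0.npz')['im'][130:270,200:360,::-1]
cv2.imwrite('pics/topc.png',cv2.resize(a,None,fx=4.5,fy=4.5,interpolation=2))
cv2.imwrite('pics/sidec.png',cv2.resize(b,None,fx=4.2,fy=4.2,interpolation=2))
```

```text
(no output)
```

View pics/topc.png

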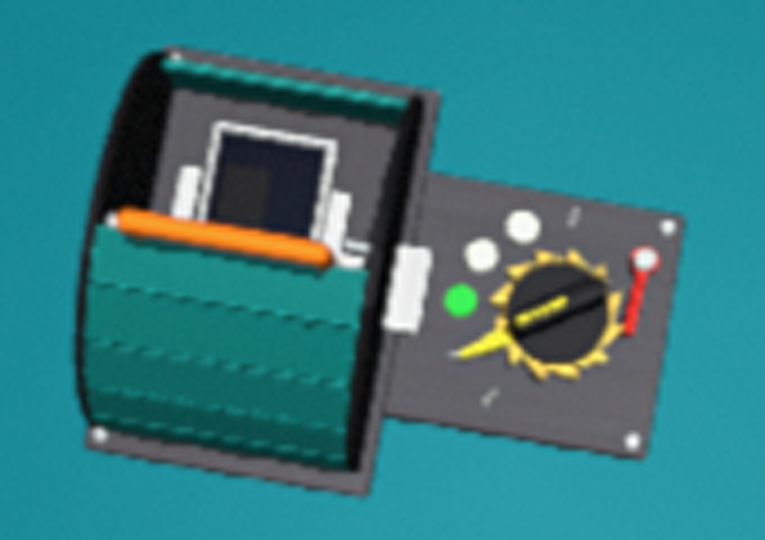

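View pics/sidec.png

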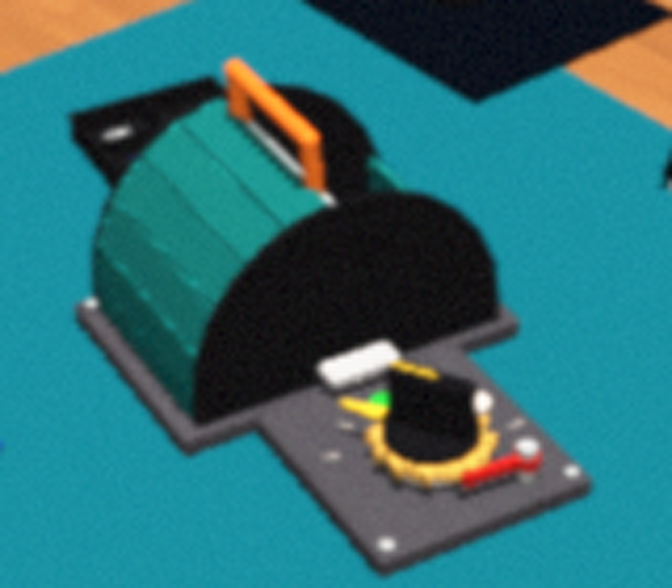

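```bash
cat > h.py <<'E'
import numpy as np,cv2
from station import ctrl
def ray(n,u,v):
    c=ctrl.calibration(n);T=np.array(c['T'])
    d=T[:3,:3]@np.array([(u-c['cx'])/c['fx'],-(v-c['cy'])/c['fy'],-1]);return T[:3,3],d
def onz(n,u,v,z):
    o,d=ray(n,u,v);return o+d*(z-o[2])/d[2]
def cent(n,im,f,box):
    h=cv2.cvtColor(im,cv2.COLOR_RGB2HSV).astype(int);x0,y0,x1,y1=box
    m=np.zeros(im.shape[:2],bool);m[y0:y1,x0:x1]=f(h[y0:y1,x0:x1]);v,u=np.nonzero(m);return m,u,v
E
python3 - <<'E'
from h import *
top=np.load('top0.npz')['im'];side=np.load('side0.npz')['im']
box=(260,160,335,240)
m,u,v=cent('top',top,lambda h:(h[...,0]>45)&(h[...,0]<75)&(h[...,1]>130),box)
g=onz('top',u.mean(),v.mean(),.019);print('green',u.mean(),v.mean(),g)
C=lambda x,y:(180+(x+.5)/4.5-.5,130+(y+.5)/4.5-.5)
for n,p,z in [('w1',(482,254),.019),('w2',(522,226),.019),('tip',(455,354),.037),('bolts',(668,228),.015),('b',(632,441),.015),('b',(98,434),.015),('b',(175,55),.015)]:
    print(n,onz('top',*C(*p),z))
# disc of marks -> knob axis by brass wheel: ellipse of yellow-brass
m,u,v=cent('top',top,lambda h:(h[...,0]>12)&(h[...,0]<32)&(h[...,1]>100)&(h[...,2]>90),box)
(c,r)=cv2.minEnclosingCircle(np.c_[u,v][(u>288)].astype(np.float32));print(c,r)
for z in(.025,.03):print('wheel',onz('top',*c,z))
# handle: orange in both
for n,im in(('top',top),('side',side)):
    m,u,v=cent(n,im,lambda h:(h[...,0]>5)&(h[...,0]<16)&(h[...,1]>180)&(h[...,2]>150),(190,130,330,235))
    print(n,len(u),u.min(),u.max(),v.min(),v.max(),u.mean(),v.mean()); 
    d=np.load(n+'0.npz')['d']; print(np.median(d[m]))
d=np.load('top0.npz')['d']
for p in[(461,300),(560,313),(540,310),(590,297),(310,400)]:
    uu,vv=map(round,C(*p));print(p,d[vv,uu], 'z',(lambda o,dd:(o+dd*d[vv,uu])[2])(*ray('top',uu,vv)))
E
```

```text
green 282.0 196.2439024390244 [0.50692011 0.03009649 0.019     ]
w1 [0.53475129 0.01774003 0.019     ]
w2 [ 0.55201053 -0.00602794  0.019     ]
tip [0.47230295 0.0327994  0.037     ]
bolts [ 0.55253351 -0.09389843  0.015     ]
b [ 0.42402402 -0.07258227  0.015     ]
b [0.42467479 0.24434263 0.015     ]
b [0.65558215 0.20546368 0.015     ]
(302.87335205078125, 200.45684814453125) 15.339028358459473
wheel [ 0.49534457 -0.02579947  0.025     ]
wheel [ 0.49467396 -0.02562501  0.03      ]
top 129 206 252 176 188 229.03875968992247 182.25581395348837
0.98994637
side 137 255 276 147 174 266.5255474452555 159.5839416058394
1.3943399
(461, 300) 1.1541165 z 0.018433824430191814
(560, 313) 1.0932225 z 0.07808611142060817
(540, 310) 1.0919406 z 0.07960478465690102
(590, 297) 1.0880868 z 0.08410505704878735
(310, 400) 1.0522492 z 0.11287443100053363
```

Run:
```python
from h import *
from scipy.optimize import least_squares
P=np.array([[.50692,.0301],[.53475,.01774],[.55201,-.00603],[.4723,.0328]])
yaw=np.radians(-9.5)
s=least_squares(lambda k:np.hypot(*(P-k).T)-.058,[.495,-.026]);k=s.x
print(k,s.fun)
for p in P: print(150-np.degrees(np.arctan2(*(p-k)[::-1])-yaw))
R=np.array([[np.cos(yaw),-np.sin(yaw)],[np.sin(yaw),np.cos(yaw)]])
f=k+R@[0,.178];print('fixture',f)
for b in[[.42467,.24434],[.65558,.20546],[.5525,-.0939],[.424,-.0726]]:print(R.T@(np.array(b)-f))
top=np.load('top0.npz')['im']
# handle ends, midline in top; solve height by angle: bar at radius .145
m,u,v=cent('top',top,lambda h:(h[...,0]>5)&(h[...,0]<16)&(h[...,1]>180)&(h[...,2]>150),(190,130,330,235))
o,d=ray('top',u.mean(),v.mean())
for a in np.arange(.9,1.36,.05):
    z=.035+.145*np.sin(.471+a); p=o+d*(z-o[2])/d[2]; q=R.T@(p[:2]-f); print(round(a,2),q,.145*np.cos(.471+a),z)
q=np.array([[.267,.564]]);
```

```text
[ 0.49465585 -0.02363112] [-0.00288701 -0.00038828  0.00199414  0.00269807]
63.35751743635791
94.60196045397352
123.43954492818214
28.888420241130632
fixture [0.52403433 0.15192772]
[-0.11325403  0.07474506]
[0.12090623 0.07450942]
[ 0.06864856 -0.23775815]
[-0.06160465 -0.23795888]
0.9 [-0.0081896  -0.00220126] 0.02877810843932282 0.17711551806419515
0.95 [-0.00837871 -0.00241117] 0.021639327764127685 0.17837621662575928
1.0 [-0.00851406 -0.00256142] 0.014446460039066276 0.17927854931464918
1.05 [-0.00859532 -0.00265162] 0.0072174836874781155 0.17982026076906846
1.1 [-0.00862228 -0.00268155] -2.9532614535832982e-05 0.17999999699249886
1.15 [-0.00859488 -0.00265113] -0.007276475100393794 0.17981730873798665
1.2 [-0.00851318 -0.00256044] -0.014505230188015684 0.17927265263102593
1.25 [-0.00837738 -0.0024097 ] -0.02169772975434545 0.17836739002823268
1.3 [-0.00818784 -0.0021993 ] -0.0288359962962485 0.17710378361466222
1.35 [-0.00794502 -0.00192976] -0.03590218786490756 0.17548499174827495
```

```bash
cat >> h.py <<'E'
def cloud(n,f,im=None,d=None):
    c=ctrl.calibration(n);T=np.array(c['T']);v,u=np.mgrid[:420,:560]
    p=np.stack([(u-c['cx'])/c['fx']*d,-(v-c['cy'])/c['fy']*d,-d],-1);return p@T[:3,:3].T+T[:3,3]
from scipy.spatial.transform import Rotation as Ro
def go(target,yaw_y=None):
    o=ctrl.get_obs();R=Ro.from_rotvec(o['tool_rot']);print('t',o['t'],'pos',np.round(o['tool_pos'],4),'op',round(float(o['opening']),4))
    M=R.as_matrix();print('z axis',np.round(M[:,2],3),'y-axis deg',np.degrees(np.arctan2(M[1,1],M[0,1])))
    print('F',np.round(o['contact_force'],1),'delta tool cm',np.round(100*M.T@(np.array(target)-o['tool_pos']),2))
E
python3 - <<'E'
from h import *
for n in('top','side'):
    z=np.load(n+'0.npz');P=cloud(n,None,None,z['d'])
    q=P-[.497,-.024,0];r=np.hypot(q[...,0],q[...,1])
    m=(r<.036)&(P[...,2]>.074)&(P[...,2]<.086);A=P[m];print(n,len(A),A.mean(0),A.min(0),A.max(0))
    (c,s,a)=cv2.minAreaRect((A[:,:2]*1000).astype(np.float32));print(c,s,a)
    w,V=np.linalg.eigh(np.cov(A[:,:2].T));print(np.degrees(np.arctan2(V[1,1],V[0,1])))
    # handle from depth
    m=(np.hypot(P[...,0]-.53,P[...,1]-.15)<.08)&(P[...,2]>.172)&(P[...,2]<.2);A=P[m];print('handle',len(A),A.mean(0),A.max(0),A.min(0))
go([.495,-.025,.28])
E
```

```text
top 120 [ 0.49737287 -0.02737947  0.07903209] [ 0.48156272 -0.05483236  0.07435033] [ 0.51319312 -0.00135382  0.08410506]
(497.78619384765625, -27.85003089904785) (14.108330726623535, 55.2681999206543) 25.622766494750977
114.85713502752458
handle 247 [0.51503078 0.14863151 0.1845356 ] [0.52890046 0.20357993 0.1898889 ] [0.5018253  0.09489524 0.17578755]
side 95 [ 0.49673469 -0.02901835  0.07752806] [ 0.48071914 -0.05524983  0.07400578] [ 0.51492697 -0.00292893  0.083093  ]
(498.43072509765625, -28.37145233154297) (18.86492919921875, 54.40747833251953) 27.0977783203125
116.04957381344221
handle 138 [0.51309416 0.14569226 0.18191474] [0.52578062 0.20240477 0.18816645] [0.50157906 0.09326944 0.17212994]
t 0.1 pos [0.2669 0.5645 0.2108] op 0.0857
z axis [-0.001 -0.002 -1.   ] y-axis deg 64.68610506676633
F [ 0.  -0.1  1.2] delta tool cm [-45.82 -43.55  -6.85]
```

```bash
python3 -m creep '[{"hand":1,"translation":[0,0,-4],"delta_rot":[0,0,0]},{"hand":1,"translation":[-2,-2,-3],"delta_rot":[0,0,0]},{"hand":1,"translation":[-4,-4,0],"delta_rot":[0,0,0]},{"hand":1,"translation":[-4,-4,0],"delta_rot":[0,0,0]},{"hand":1,"translation":[-4,-4,0],"delta_rot":[0,0,0]},{"hand":1,"translation":[-4,-4,0],"delta_rot":[0,0,0]},{"hand":1,"translation":[-4,-4,0],"delta_rot":[0,0,0]},{"hand":1,"translation":[-4,-4,0],"delta_rot":[0,0,0]}]' && python3 -m creep '[{"hand":1,"translation":[-4,-4,0],"delta_rot":[0,0,0]},{"hand":1,"translation":[-4,-4,0],"delta_rot":[0,0,0]},{"hand":1,"translation":[-4,-4,0],"delta_rot":[0,0,0]},{"hand":1,"translation":[-4,-4,0],"delta_rot":[0,0,0]},{"hand":0.6,"translation":[0,0,0],"delta_rot":[0,0,10]},{"hand":0.6,"translation":[0,0,0],"delta_rot":[0,0,10]},{"hand":0.6,"translation":[0,0,0],"delta_rot":[0,0,10]},{"hand":0.6,"translation":[0,0,0],"delta_rot":[0,0,10]}]'; python3 -c "
from h import *
go([.497,-.027,.056])"
```

```text
t: 1.1
tool_pos: [0.3911, 0.217, 0.2815]
tool_rot: [-0.688, -3.065, 0.0]
contact_force: [0.7, -0.2, 0.1]
opening: 0.0849
t: 2.1
tool_pos: [0.467, 0.0056, 0.2813]
tool_rot: [-1.703, -2.639, 0.001]
contact_force: [-0.4, -0.1, 0.5]
opening: 0.0514
t 2.1 pos [0.467  0.0056 0.2813] op 0.0514
z axis [-0.001  0.    -1.   ] y-axis deg 24.342539378673806
F [-0.4 -0.1  0.5] delta tool cm [-4.22  1.41 22.53]
```

```bash
python3 -m creep '[{"hand":0.6,"translation":[-4.2,1.4,0],"delta_rot":[0,0,0]},{"hand":0.6,"translation":[0,0,4],"delta_rot":[0,0,2.5]},{"hand":0.6,"translation":[0,0,4],"delta_rot":[0,0,0]},{"hand":0.6,"translation":[0,0,4],"delta_rot":[0,0,0]},{"hand":0.6,"translation":[0,0,2],"delta_rot":[0,0,0]},{"hand":0.6,"translation":[0,0,0],"delta_rot":[0,0,0]}]'; python3 -c "
from h import *
go([.497,-.027,.056])
im,d=ctrl.get_image('side');cv2.imwrite('pics/s1.png',cv2.resize(im[100:300,190:400,::-1],None,fx=3.5,fy=3,interpolation=2))"
```

```text
t: 2.85
tool_pos: [0.4965, -0.0263, 0.1403]
tool_rot: [-1.751, -2.605, 0.002]
contact_force: [0.5, -0.8, 0.9]
opening: 0.0514
t 2.85 pos [ 0.4965 -0.0263  0.1403] op 0.0514
z axis [-0.003  0.001 -1.   ] y-axis deg 22.189009276151722
F [ 0.5 -0.8  0.9] delta tool cm [-0.1   0.05  8.43]
```

View pics/s1.png

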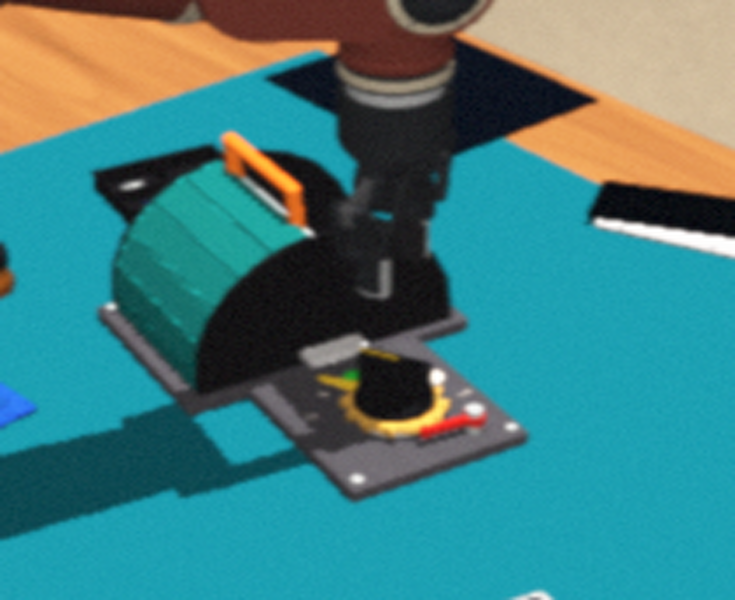

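```bash
python3 -m creep '[{"hand":0.6,"translation":[-0.1,0.05,3],"delta_rot":[0,0,0]},{"hand":0.6,"translation":[0,0,3],"delta_rot":[0,0,0]},{"hand":0.6,"translation":[0,0,2.4],"delta_rot":[0,0,0]},{"hand":0.6,"translation":[0,0,0],"delta_rot":[0,0,0]}]' 40; python3 -m creep '[{"hand":0,"translation":[0,0,0],"delta_rot":[0,0,0]},{"hand":0,"translation":[0,0,0],"delta_rot":[0,0,0]},{"hand":0,"translation":[0,0,0],"delta_rot":[0,0,0]},{"hand":0,"translation":[0,0,0],"delta_rot":[0,0,0]},{"hand":0,"translation":[0,0,0],"delta_rot":[0,0,0]}]' 40; python3 -c "
from h import *
go([.497,-.027,.056]);print(ctrl.get_obs()['wrist_torque'])
im,d=ctrl.get_image('side');cv2.imwrite('pics/s2.png',cv2.resize(im[180:280,250:360,::-1],None,fx=6,fy=6,interpolation=2))"
```

```text
t: 3.4
tool_pos: [0.4983, -0.0273, 0.058]
tool_rot: [-1.752, -2.607, 0.001]
contact_force: [-0.5, -0.7, 0.3]
opening: 0.0517
t: 4.03
tool_pos: [0.4994, -0.0277, 0.0596]
tool_rot: [1.751, 2.606, 0.001]
contact_force: [-1.6, 0.1, 6.5]
opening: 0.0003
t 4.025 pos [ 0.4994 -0.0277  0.0596] op 0.0003
z axis [ 0.002 -0.001 -1.   ] y-axis deg 22.18911501006191
F [-1.6  0.1  6.5] delta tool cm [ 0.16 -0.2   0.36]
[-0.11816187  0.40385962  0.0238221 ]
```

View pics/s2.png

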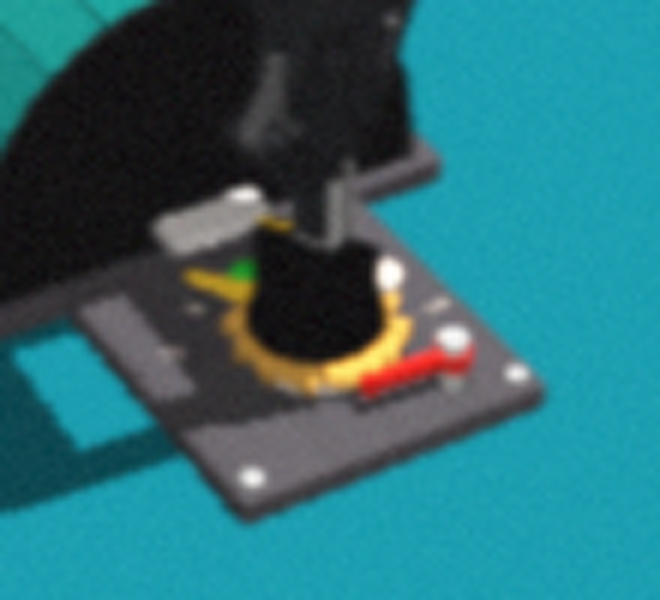

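Run:
```python
from h import *
im,d=ctrl.get_image('side');P=cloud('side',None,None,d)
im2,d2=ctrl.get_image('top');P2=cloud('top',None,None,d2)
np.savez('s3.npz',im=im,d=d,im2=im2,d2=d2)
a=cv2.resize(im[130:270,240:380,::-1],None,fx=4,fy=4,interpolation=2)
cv2.imwrite('pics/s3.png',a);cv2.imwrite('pics/t3.png',cv2.resize(im2[140:260,230:370,::-1],None,fx=5,fy=5,interpolation=2))
for v in range(200,230,3):
    print(v,[tuple(np.round(P[v,u]*1000).astype(int)) for u in range(290,316,4)])
```

```text
200 [(np.int64(444), np.int64(-45), np.int64(172)), (np.int64(450), np.int64(-52), np.int64(173)), (np.int64(465), np.int64(-50), np.int64(165)), (np.int64(486), np.int64(-39), np.int64(149)), (np.int64(491), np.int64(-48), np.int64(152)), (np.int64(517), np.int64(-33), np.int64(132)), (np.int64(611), np.int64(57), np.int64(39))]
203 [(np.int64(441), np.int64(-49), np.int64(167)), (np.int64(448), np.int64(-56), np.int64(168)), (np.int64(455), np.int64(-61), np.int64(168)), (np.int64(500), np.int64(-22), np.int64(125)), (np.int64(490), np.int64(-49), np.int64(144)), (np.int64(515), np.int64(-35), np.int64(125)), (np.int64(607), np.int64(53), np.int64(33))]
206 [(np.int64(534), np.int64(68), np.int64(48)), (np.int64(456), np.int64(-46), np.int64(150)), (np.int64(458), np.int64(-58), np.int64(156)), (np.int64(475), np.int64(-51), np.int64(144)), (np.int64(495), np.int64(-43), np.int64(130)), (np.int64(598), np.int64(59), np.int64(23)), (np.int64(611), np.int64(56), np.int64(18))]
209 [(np.int64(532), np.int64(66), np.int64(40)), (np.int64(467), np.int64(-32), np.int64(128)), (np.int64(4
[... 1461 characters left out ...]
(81)), (np.int64(566), np.int64(6), np.int64(18))]
224 [(np.int64(508), np.int64(36), np.int64(20)), (np.int64(483), np.int64(-12), np.int64(61)), (np.int64(490), np.int64(-18), np.int64(61)), (np.int64(493), np.int64(-31), np.int64(67)), (np.int64(498), np.int64(-40), np.int64(71)), (np.int64(500), np.int64(-53), np.int64(77)), (np.int64(557), np.int64(-5), np.int64(19))]
227 [(np.int64(485), np.int64(8), np.int64(38)), (np.int64(484), np.int64(-10), np.int64(49)), (np.int64(489), np.int64(-20), np.int64(54)), (np.int64(494), np.int64(-30), np.int64(56)), (np.int64(499), np.int64(-39), np.int64(60)), (np.int64(503), np.int64(-50), np.int64(64)), (np.int64(548), np.int64(-15), np.int64(20))]
```

View pics/s3.png

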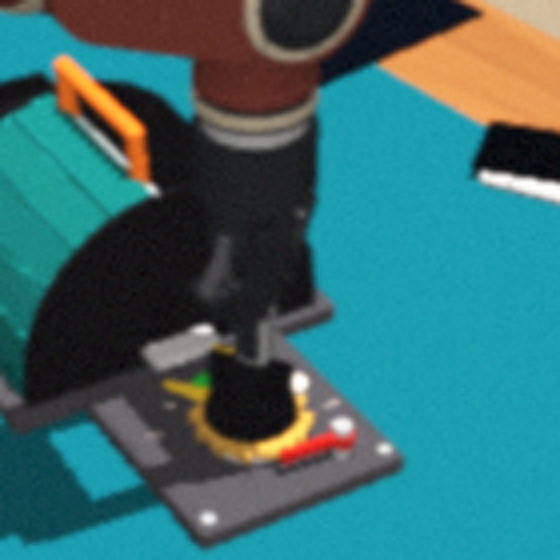

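View pics/t3.png

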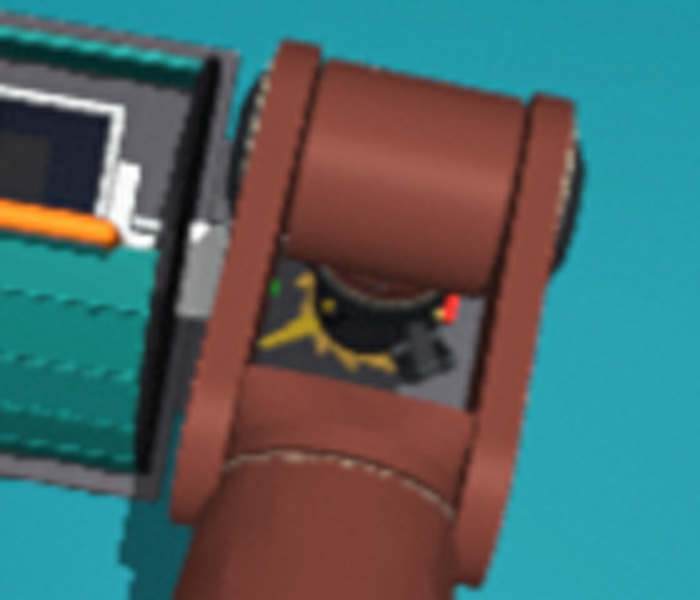

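```bash
python3 -m creep '[{"hand":0,"translation":[0,0,-3],"delta_rot":[0,0,0]},{"hand":0,"translation":[0,0,-3],"delta_rot":[0,0,0]},{"hand":0,"translation":[0,0,0],"delta_rot":[0,0,0]},{"hand":0,"translation":[0,0,0],"delta_rot":[0,0,0]}]'
python3 - <<'E'
from h import *
im,d=ctrl.get_image('side');P=cloud('side',None,None,d)
np.savez('s4.npz',im=im,d=d)
cv2.imwrite('pics/s4.png',cv2.resize(im[120:260,240:380,::-1],None,fx=4,fy=4,interpolation=2))
go([.499,-.028,.056])
o=ctrl.get_obs();c=ctrl.calibration('side');T=np.linalg.inv(c['T'])
for dz in(0,.008):
    p=np.r_[o['tool_pos']-[0,0,dz],1];q=T@p;print('proj',c['cx']+c['fx']*q[0]/-q[2],c['cy']-c['fy']*q[1]/-q[2],-q[2])
for v in range(185,225,3): print(v,[tuple((P[v,u]*1000).round().astype(int).tolist()) for u in range(296,312,3)])
E
```

```text
t: 4.68
tool_pos: [0.498, -0.0272, 0.1172]
tool_rot: [-1.752, -2.607, 0.0]
contact_force: [-1.1, -0.5, 0.0]
opening: -0.0
t 4.725 pos [ 0.4976 -0.0271  0.1166] op -0.0
z axis [-0.002  0.    -1.   ] y-axis deg 22.18551349654267
F [ 0.2 -0.1 -0.2] delta tool cm [-0.14  0.11  6.06]
proj 302.47976294043104 206.9332948491968 1.3231163678459368
proj 302.47603356795855 209.5251927368971 1.3279174904975815
185 [(451, -60, 219), (465, -53, 210), (491, -33, 188), (493, -41, 191), (506, -38, 184), (601, 60, 92)]
188 [(457, -52, 204), (462, -57, 205), (476, -50, 195), (491, -44, 185), (505, -39, 176), (596, 54, 87)]
191 [(553, 65, 91), (475, -41, 182), (475, -52, 188), (496, -38, 171), (508, -35, 164), (599, 56, 75)]
194 [(555, 67, 79), (484, -30, 163), (487, -38, 166), (496, -39, 163), (508, -36, 156), (598, 56, 65)]
197 [(554, 66, 70), (487, -27, 152), (489, -36, 156), (497, -37, 152), (511, -32, 143), (602, 60, 51)]
200 [(554, 67, 60), (489, -24, 140), (490, -35, 146), (495, -40, 146), (592, 60, 46), (597, 54, 46)]
203 [(552, 64, 52), (-191, -838, 905), (572, 63, 43), (580, 59, 42), (592, 61, 35), (601, 58, 33)]
206 [(554, 67, 40), (561, 62, 39), (570, 60, 36), (581, 61, 30), (590, 58, 27), (599, 56, 24)]
209 [(554, 67, 29), (563, 64, 27), (570, 60, 26), (584, 64, 17), (590, 58, 17), (599, 56, 14)]
212 [(550, 62, 23), (561, 63, 18), (573, 64, 11), (579, 58, 12), (581, 48, 16), (597, 54, 6)]
215 [(553, 65, 10), (556, 56, 14), (564, 53, 12), (569, 46, 14), (574, 40, 15), (582, 37, 12)]
218 [(488, -14, 79), (493, -19, 80), (499, -23, 79), (560, 36, 13), (566, 30, 15), (572, 25, 14)]
221 [(486, -16, 72), (489, -23, 74), (498, -25, 71), (500, -35, 76), (503, -42, 79), (508, -48, 79)]
224 [(486, -16, 62), (490, -22, 64), (493, -30, 67), (496, -39, 71), (503, -42, 69), (503, -53, 76)]
```

View pics/s4.png

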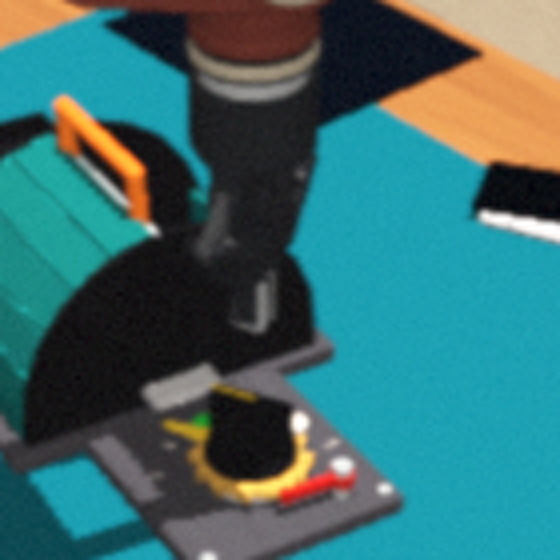

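```bash
python3 -m creep '[{"hand":0.6,"translation":[-0.1,0.1,0],"delta_rot":[0,0,0]},{"hand":0.6,"translation":[0,0,0],"delta_rot":[0,0,0]},{"hand":0.6,"translation":[0,0,0],"delta_rot":[0,0,0]},{"hand":0.6,"translation":[0,0,3],"delta_rot":[0,0,0]},{"hand":0.6,"translation":[0,0,2.5],"delta_rot":[0,0,0]},{"hand":0.6,"translation":[0,0,1],"delta_rot":[0,0,0]}]' 40 && python3 -m creep '[{"hand":0.6,"translation":[0,0,1],"delta_rot":[0,0,0]},{"hand":0.6,"translation":[0,0,1],"delta_rot":[0,0,0]},{"hand":0.6,"translation":[0,0,0],"delta_rot":[0,0,0]}]'
python3 - <<'E'
from h import *
im,d=ctrl.get_image('side');P=cloud('side',None,None,d)
cv2.imwrite('pics/s5.png',cv2.resize(im[140:280,240:380,::-1],None,fx=4,fy=4,interpolation=2))
go([.499,-.028,.028])
E
```

```text
t: 5.48
tool_pos: [0.4985, -0.0276, 0.0511]
tool_rot: [-1.751, -2.605, 0.002]
contact_force: [0.9, -0.3, 1.7]
opening: 0.0508
t: 5.85
tool_pos: [0.4994, -0.0278, 0.0324]
tool_rot: [-1.752, -2.607, 0.001]
contact_force: [0.4, 0.2, -0.1]
opening: 0.051
t 5.9 pos [ 0.4998 -0.0279  0.033 ] op 0.0511
z axis [-0.  0. -1.] y-axis deg 22.187995939397346
F [0.2 0.7 0.6] delta tool cm [ 0.02 -0.08  0.5 ]
```

View pics/s5.png

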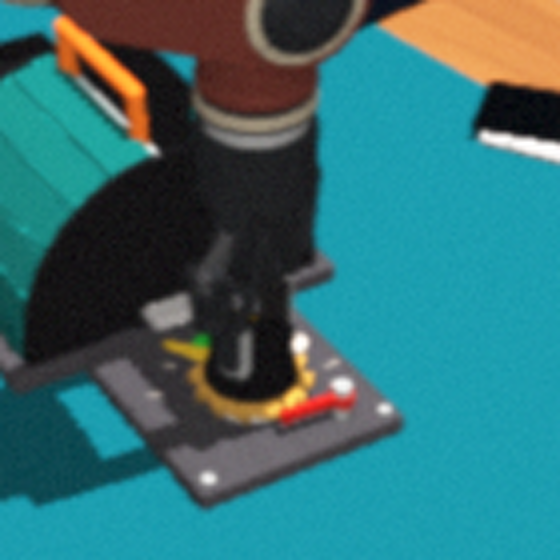

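The near finger now stands in front of the wing, at (240,360). The real tips are about 28 mm higher than the pose reading implies. Closing on the wing.

```bash
python3 -m creep '[{"hand":0.6,"translation":[0,0,0.3],"delta_rot":[0,0,0]},{"hand":0,"translation":[0,0,0],"delta_rot":[0,0,0]},{"hand":0,"translation":[0,0,0],"delta_rot":[0,0,0]},{"hand":0,"translation":[0,0,0],"delta_rot":[0,0,0]},{"hand":0,"translation":[0,0,0],"delta_rot":[0,0,0]},{"hand":0,"translation":[0,0,0],"delta_rot":[0,0,0]}]' 40; python3 -c "
from h import *
go([.499,-.028,.028]);print(ctrl.get_obs()['wrist_torque'])"
```

```text
t: 6.65
tool_pos: [0.4983, -0.0283, 0.0302]
tool_rot: [-1.751, -2.605, 0.004]
contact_force: [-7.2, -0.8, 6.3]
opening: 0.0133
t 6.65 pos [ 0.4983 -0.0283  0.0302] op 0.0133
z axis [-0.004 -0.001 -1.   ] y-axis deg 22.170851861514645
F [-7.2 -0.8  6.3] delta tool cm [0.   0.07 0.22]
[-0.31151532  0.96656074 -0.13806229]
```

```bash
python3 -m creep '[{"hand":0,"translation":[0,-0.1,0],"delta_rot":[0,0,0]},{"hand":0,"translation":[0,0,0],"delta_rot":[0,0,8]},{"hand":0,"translation":[0,0,0],"delta_rot":[0,0,8]},{"hand":0,"translation":[0,0,0],"delta_rot":[0,0,8]},{"hand":0,"translation":[0,0,0],"delta_rot":[0,0,8]},{"hand":0,"translation":[0,0,0],"delta_rot":[0,0,8]},{"hand":0,"translation":[0,0,0],"delta_rot":[0,0,0]},{"hand":0,"translation":[0,0,0],"delta_rot":[0,0,0]}]' 40
python3 - <<'E'
from h import *
im,d=ctrl.get_image('side');a=im[180:260,260:350]
im2,d=ctrl.get_image('top');b=im2[170:230,265:335]
cv2.imwrite('pics/s6.png',cv2.resize(a[:,:,::-1],None,fx=6,fy=6,interpolation=2))
cv2.imwrite('pics/t6.png',cv2.resize(b[:,:,::-1],None,fx=7,fy=7,interpolation=2))
go([.499,-.028,.028]);print(ctrl.get_obs()['wrist_torque'])
E
```

```text
t: 7.65
tool_pos: [0.497, -0.0284, 0.0302]
tool_rot: [-2.536, -1.85, 0.007]
contact_force: [-9.5, -0.8, 8.5]
opening: 0.0134
t 7.75 pos [ 0.497  -0.0284  0.0302] op 0.0137
z axis [-0.005 -0.    -1.   ] y-axis deg -17.76939916073713
F [-9.5  0.2  9.2] delta tool cm [0.1  0.18 0.22]
[-0.11898887  1.32164168  0.02882643]
```

View pics/s6.png

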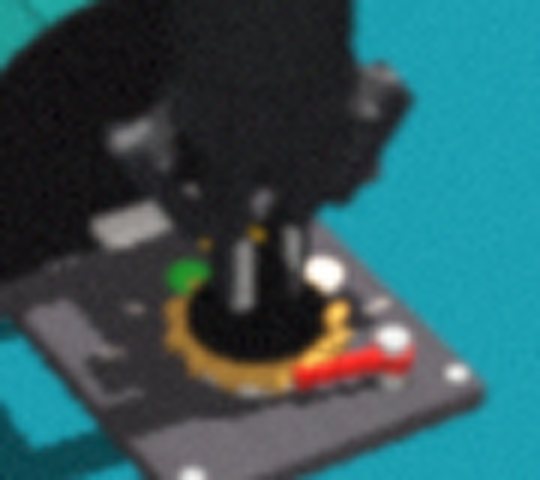

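View pics/t6.png

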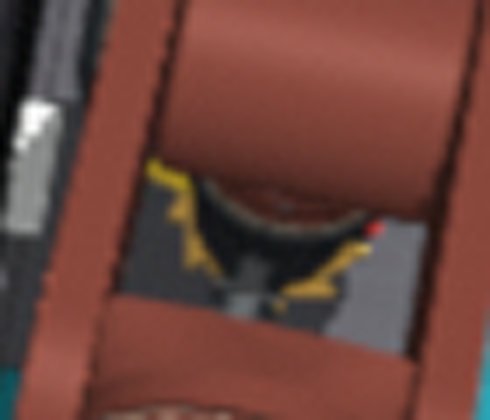

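```bash
python3 -c "
from h import *
p=onz('top',265+150.5/7-.5,170+168.5/7-.5,.037);print(p,np.degrees(np.arctan2(p[1]+.028,p[0]-.498)))"
python3 -m creep '[{"hand":0.6,"translation":[0,0,0],"delta_rot":[0,0,0]},{"hand":0.6,"translation":[0,0,0],"delta_rot":[0,0,0]},{"hand":0.6,"translation":[0,0,0],"delta_rot":[0,0,0]},{"hand":0.6,"translation":[0,0,0],"delta_rot":[0,0,0]},{"hand":0.6,"translation":[0,0,-3],"delta_rot":[0,0,0]},{"hand":0.6,"translation":[0,0,-4],"delta_rot":[0,0,0]},{"hand":0.6,"translation":[0,0,-6],"delta_rot":[0,0,0]},{"hand":0.6,"translation":[0,0,-6],"delta_rot":[0,0,0]}]'; python3 -m creep '[{"hand":0.6,"translation":[0,0,-6],"delta_rot":[0,0,0]},{"hand":0.45,"translation":[-2,4,0],"delta_rot":[0,0,0]},{"hand":0.45,"translation":[0,0,0],"delta_rot":[0,0,-8]},{"hand":0.45,"translation":[0,0,0],"delta_rot":[0,0,0]}]'
python3 - <<'E'
from h import *
im,d=ctrl.get_image('side');a=im[180:260,260:350]
im2,d=ctrl.get_image('top');b=im2[100:260,180:350]
np.savez('s7.npz',im=im,d=d,im2=im2)
cv2.imwrite('pics/s7.png',cv2.resize(a[:,:,::-1],None,fx=6,fy=6,interpolation=2))
cv2.imwrite('pics/t7.png',cv2.resize(b[:,:,::-1],None,fx=3.5,fy=3.5,interpolation=2))
go([.499,-.028,.028])
E
```

```text
[0.51158991 0.01935811 0.037     ] 73.98860934959434
t: 8.75
tool_pos: [0.4984, -0.0282, 0.2214]
tool_rot: [-2.538, -1.851, 0.0]
contact_force: [1.0, -1.1, 0.9]
opening: 0.0512
t: 9.25
tool_pos: [0.5308, -0.0597, 0.2796]
tool_rot: [-2.405, -2.021, 0.0]
contact_force: [-0.1, 0.5, 0.4]
opening: 0.0385
t 9.35 pos [ 0.5306 -0.0593  0.2796] op 0.0387
z axis [-0.  0. -1.] y-axis deg -9.921382497585377
F [ 1.3  0.2 -0.6] delta tool cm [ 2.54 -3.64 25.16]
```

View pics/s7.png

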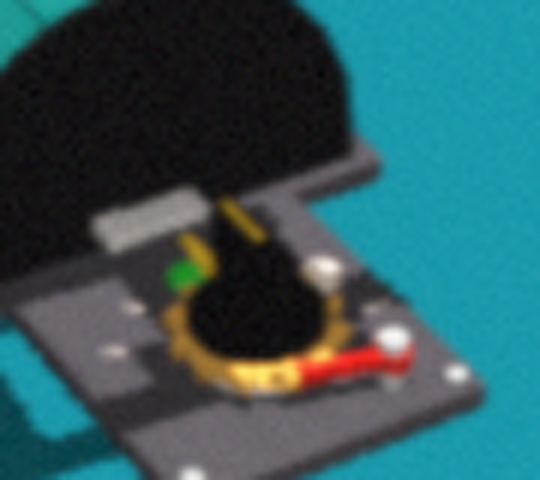

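View pics/t7.png

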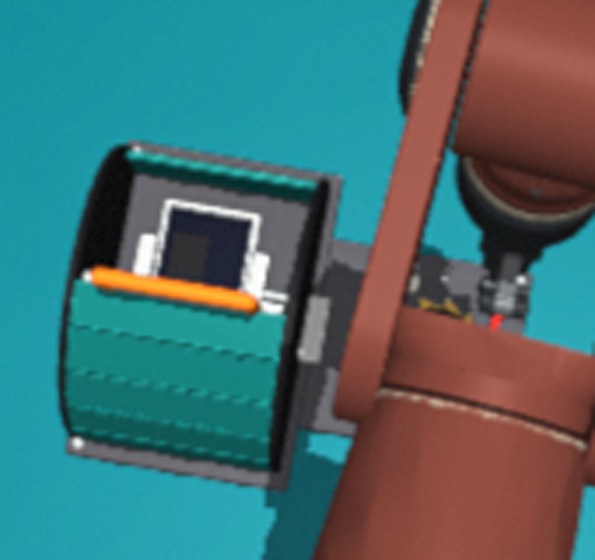

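```bash
python3 -c "
from h import *
p=onz('side',260+184/6-.5,180+237/6-.5,.037);print(p,np.degrees(np.arctan2(p[1]+.028,p[0]-.498)))
p=onz('side',260+184/6-.5,180+274/6-.5,.019);print('green',p,np.degrees(np.arctan2(p[1]+.028,p[0]-.498)))
z=np.load('side0.npz')['im'];
a,b=p[:2]*0,0"
```

```text
[0.50761595 0.03489659 0.037     ] 81.30764247075219
green [0.5052045  0.03230139 0.019     ] 83.18688605747944
```

Run:
```python
from h import *
im=np.load('s7.npz')['im2']
m,u,v=cent('top',im,lambda h:(h[...,0]>5)&(h[...,0]<18)&(h[...,1]>150)&(h[...,2]>120),(190,130,265,235))
r=cv2.minAreaRect(np.c_[u,v].astype(np.float32));print(r)
p=onz('top',*r[0],.182);print(p)
b=cv2.boxPoints(r);print([onz('top',*q,.182)[:2].round(4) for q in b])
go(np.r_[p[:2],.28])
```

```text
((229.4571990966797, 182.2498016357422), (48.01388168334961, 5.744770050048828), 9.727580070495605)
[0.51476201 0.14946217 0.182     ]
[array([0.517 , 0.2052]), array([0.5303, 0.2034]), array([0.5125, 0.0937]), array([0.4993, 0.0957])]
t 9.35 pos [ 0.5306 -0.0593  0.2796] op 0.0387
z axis [-0.  0. -1.] y-axis deg -9.921382497585377
F [ 1.3  0.2 -0.6] delta tool cm [20.3  -5.15 -0.04]
```

```bash
python3 -m creep '[{"hand":0.45,"translation":[4,-1,0],"delta_rot":[0,0,0]},{"hand":0.45,"translation":[4.3,-1.1,0],"delta_rot":[0,0,0]},{"hand":0.45,"translation":[4,-1,0],"delta_rot":[0,0,0]},{"hand":0.45,"translation":[4,-1,0],"delta_rot":[0,0,0]},{"hand":0.45,"translation":[4,-1,0],"delta_rot":[0,0,-0.4]},{"hand":0.45,"translation":[0,0,4],"delta_rot":[0,0,0]},{"hand":0.45,"translation":[0,0,4],"delta_rot":[0,0,0]},{"hand":0.45,"translation":[0,0,0],"delta_rot":[0,0,0]}]'
python3 - <<'E'
from h import *
im,d=ctrl.get_image('side');P=cloud('side',None,None,d)
np.savez('s8.npz',im=im,d=d)
cv2.imwrite('pics/s8.png',cv2.resize(im[90:230,200:340,::-1],None,fx=4,fy=4,interpolation=2))
go([.5148,.1495,.143])
E
```

```text
t: 10.35
tool_pos: [0.5122, 0.1492, 0.1959]
tool_rot: [-2.393, -2.028, 0.01]
contact_force: [1.1, 0.1, -0.2]
opening: 0.0384
t 10.4 pos [0.5139 0.1493 0.1988] op 0.0388
z axis [-0.003 -0.    -1.   ] y-axis deg -9.439827457360646
F [0.3 0.  0.6] delta tool cm [0.04 0.1  5.58]
```

View pics/s8.png

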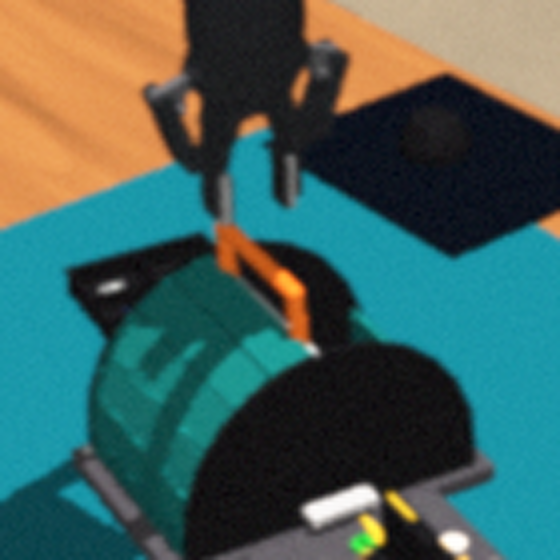

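```bash
python3 -m creep '[{"hand":0.45,"translation":[0,0.1,2],"delta_rot":[0,0,0]},{"hand":0.45,"translation":[0,0,2],"delta_rot":[0,0,0]},{"hand":0.45,"translation":[0,0,1.5],"delta_rot":[0,0,0]},{"hand":0.45,"translation":[0,0,0],"delta_rot":[0,0,0]}]'
python3 - <<'E'
from h import *
im,d=ctrl.get_image('side');P=cloud('side',None,None,d)
np.savez('s9.npz',im=im,d=d)
cv2.imwrite('pics/s9.png',cv2.resize(im[90:230,200:340,::-1],None,fx=4,fy=4,interpolation=2))
go([.5148,.1495,.143])
E
```

```text
t: 10.9
tool_pos: [0.5148, 0.1488, 0.1427]
tool_rot: [-2.395, -2.03, 0.005]
contact_force: [0.7, 1.1, -0.2]
opening: 0.0384
t 10.95 pos [0.5156 0.1489 0.144 ] op 0.0383
z axis [-0.002 -0.    -1.   ] y-axis deg -9.423879269761317
F [ 0.5  0.6 -0.7] delta tool cm [ 0.05 -0.09  0.1 ]
```

View pics/s9.png

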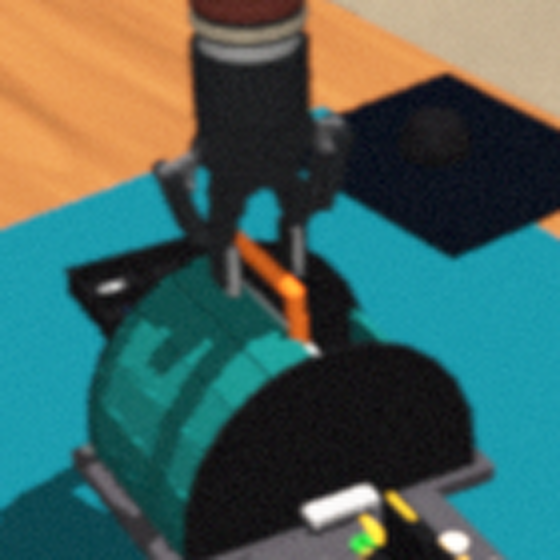

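Fingers straddle the bar, the near one at (232,280) and the far one behind at (297,255). Closing.

```bash
python3 -m creep '[{"hand":0,"translation":[0,0,0],"delta_rot":[0,0,0]},{"hand":0,"translation":[0,0,0],"delta_rot":[0,0,0]},{"hand":0,"translation":[0,0,0],"delta_rot":[0,0,0]},{"hand":0,"translation":[0,0,0],"delta_rot":[0,0,0]}]' 25
python3 - <<'E'
from h import *
go([.5148,.1495,.143])
a0=1.187+.471
for a in np.linspace(a0,.471,13):
    print(round(a-.471,2), np.round(14.5*np.array([np.cos(a)-np.cos(a0), np.sin(a)-np.sin(a0)]),2))
E
```

```text
t: 11.45
tool_pos: [0.5166, 0.1491, 0.1459]
tool_rot: [2.396, 2.031, 0.002]
contact_force: [-1.2, -0.2, 4.5]
opening: 0.0105
t 11.45 pos [0.5166 0.1491 0.1459] op 0.0105
z axis [ 0.001  0.    -1.   ] y-axis deg -9.411041520692367
F [-1.2 -0.2  4.5] delta tool cm [ 0.01 -0.18  0.29]
1.19 [0. 0.]
1.09 [1.43 0.05]
0.99 [ 2.86 -0.03]
0.89 [ 4.28 -0.26]
0.79 [ 5.66 -0.63]
0.69 [ 7.01 -1.13]
0.59 [ 8.29 -1.76]
0.49 [ 9.51 -2.52]
0.4 [10.65 -3.39]
0.3 [11.7  -4.37]
0.2 [12.64 -5.45]
0.1 [13.47 -6.62]
0.0 [14.18 -7.87]
```

```bash
python3 -m creep '[{"hand":0,"translation":[0,1.43,-0.05],"delta_rot":[0,0,0]},{"hand":0,"translation":[0,1.43,0.1],"delta_rot":[0,0,0]},{"hand":0,"translation":[0,1.42,0.23],"delta_rot":[0,0,0]},{"hand":0,"translation":[0,1.38,0.37],"delta_rot":[0,0,0]},{"hand":0,"translation":[0,0,0],"delta_rot":[0,0,0]}]'
python3 - <<'E'
from h import *
go([.5148,.1495,.143])
im,d=ctrl.get_image('top');cv2.imwrite('pics/t10.png',cv2.resize(im[120:250,180:350,::-1],None,fx=4,fy=4,interpolation=2))
im,d=ctrl.get_image('side');cv2.imwrite('pics/s10.png',cv2.resize(im[90:230,200:340,::-1],None,fx=4,fy=4,interpolation=2))
E
```

```text
t: 12.08
tool_pos: [0.5735, 0.1398, 0.1379]
tool_rot: [2.396, 2.031, 0.003]
contact_force: [1.3, 2.8, 1.1]
opening: 0.0109
t 12.075 pos [0.5735 0.1398 0.1379] op 0.0109
z axis [ 0.002  0.001 -1.   ] y-axis deg -9.443559654433715
F [1.3 2.8 1.1] delta tool cm [-0.   -5.95 -0.52]
```

View pics/s10.png

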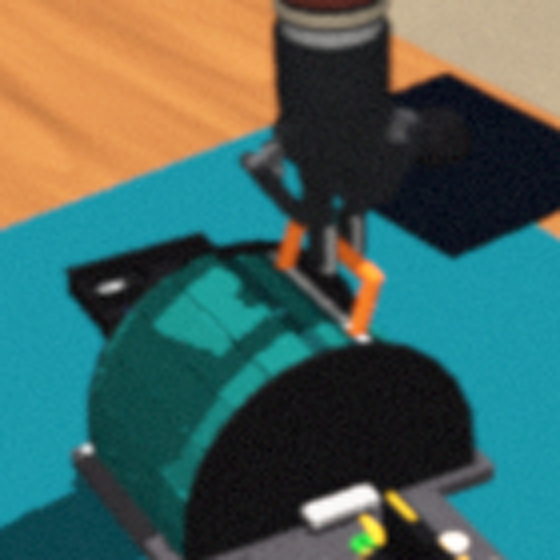

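```bash
python3 -m creep '[{"hand":0,"translation":[0,1.35,0.45],"delta_rot":[0,0,0]},{"hand":0,"translation":[0,1.28,0.6],"delta_rot":[0,0,0]},{"hand":0,"translation":[0,1.22,0.7],"delta_rot":[0,0,0]},{"hand":0,"translation":[0,1.14,0.85],"delta_rot":[0,0,0]},{"hand":0,"translation":[0,0,0],"delta_rot":[0,0,0]}]'
python3 - <<'E'
from h import *
go([.6548,.1268,.067])
im,d=ctrl.get_image('side');cv2.imwrite('pics/s11.png',cv2.resize(im[90:230,200:340,::-1],None,fx=4,fy=4,interpolation=2))
E
```

```text
t: 12.8
tool_pos: [0.622, 0.1317, 0.1106]
tool_rot: [-2.396, -2.031, -0.0]
contact_force: [1.0, 5.5, -1.3]
opening: 0.0109
t 12.8 pos [0.622  0.1317 0.1106] op 0.0109
z axis [-0.     0.001 -1.   ] y-axis deg -9.424344850784157
F [ 1.   5.5 -1.3] delta tool cm [0.05 3.31 4.36]
```

View pics/s11.png

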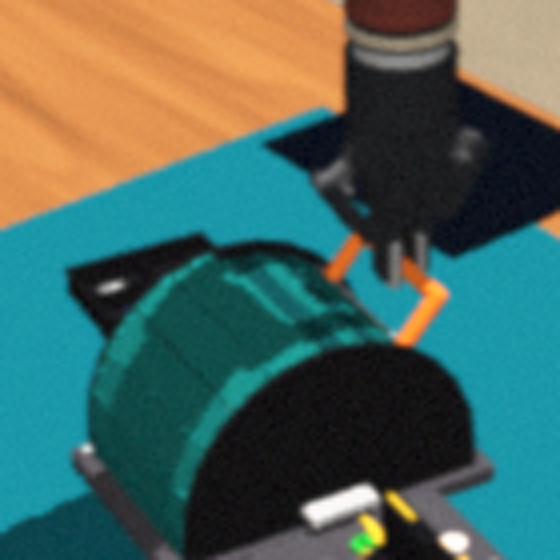

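```bash
python3 -m creep '[{"hand":0,"translation":[0,1.03,0.95],"delta_rot":[0,0,0]},{"hand":0,"translation":[0,0.93,1.08],"delta_rot":[0,0,0]},{"hand":0,"translation":[0,0.8,1.17],"delta_rot":[0,0,0]},{"hand":0,"translation":[0,0.65,1.25],"delta_rot":[0,0,0]},{"hand":0,"translation":[0,0,0],"delta_rot":[0,0,0]},{"hand":0,"translation":[0,0,0],"delta_rot":[0,0,0]}]'
python3 - <<'E'
from h import *
go([.6548,.1268,.067])
im,d=ctrl.get_image('side');cv2.imwrite('pics/s12.png',cv2.resize(im[90:230,200:340,::-1],None,fx=4,fy=4,interpolation=2))
E
```

```text
t: 13.6
tool_pos: [0.6533, 0.1265, 0.0692]
tool_rot: [-2.393, -2.03, 0.006]
contact_force: [-11.2, 4.5, 11.1]
opening: 0.0109
t 13.6 pos [0.6533 0.1265 0.0692] op 0.0109
z axis [-0.005  0.    -1.   ] y-axis deg -9.383818471772607
F [-11.2   4.5  11.1] delta tool cm [0.06 0.14 0.22]
```

View pics/s12.png

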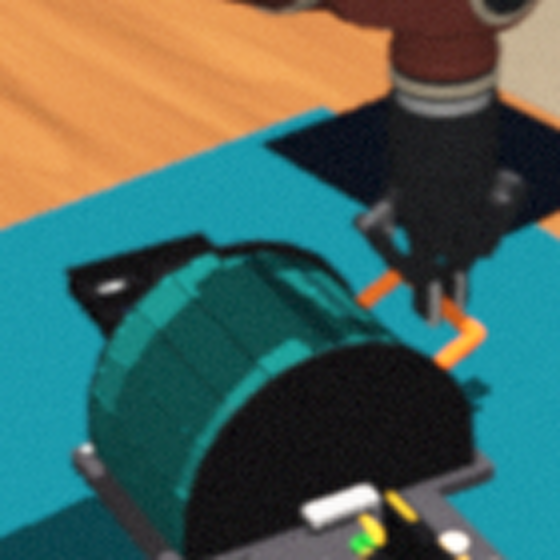

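```bash
python3 -m creep '[{"hand":0,"translation":[0,-0.1,0.4],"delta_rot":[0,0,0]},{"hand":0,"translation":[0,0,0],"delta_rot":[0,0,0]},{"hand":0,"translation":[0,0,0],"delta_rot":[0,0,0]}]'
python3 - <<'E'
from h import *
go([.6548,.1268,.067])
im,d=ctrl.get_image('side');P=cloud('side',0,im,d)
h=cv2.cvtColor(im,cv2.COLOR_RGB2HSV).astype(int)
m=(h[...,0]>5)&(h[...,0]<16)&(h[...,1]>180)&(h[...,2]>150)
m[:130]=0;m[230:]=0;m[:,:285]=0;m[:,330:]=0
v,u=np.nonzero(m);A=P[m]
R=np.array([[np.cos(-.165),np.sin(-.165)],[-np.sin(-.165),np.cos(-.165)]])
L=np.c_[(A[:,:2]-[.5274,.1481])@R.T,A[:,2]]
s=(abs(L[:,1])<.06)&(L[:,0]>.12);print(L[s].mean(0),len(A))
for q,uu,vv in zip(L[::6],u[::6],v[::6]):print(uu,vv,q.round(3),round(float(np.hypot(q[0],q[2]-.035)),3))
E
```

```text
t: 14.02
tool_pos: [0.6535, 0.1264, 0.0689]
tool_rot: [-2.395, -2.032, 0.003]
contact_force: [-15.8, 3.0, 23.0]
opening: 0.0108
t 14.025 pos [0.6535 0.1264 0.0689] op 0.0108
z axis [-0.002 -0.    -1.   ] y-axis deg -9.380205032463929
F [-15.8   3.   23. ] delta tool cm [0.06 0.12 0.19]
[ 0.12505363 -0.02087974  0.10385075] 58
297 158 [0.117 0.051 0.101] 0.135
295 160 [0.113 0.055 0.094] 0.127
296 161 [0.112 0.047 0.095] 0.127
292 163 [0.102 0.053 0.088] 0.115
293 164 [0.1   0.045 0.09 ] 0.114
311 166 [ 0.125 -0.014  0.107] 0.144
312 168 [ 0.123 -0.023  0.106] 0.141
314 170 [ 0.123 -0.033  0.105] 0.141
319 174 [ 0.125 -0.055  0.103] 0.142
310 180 [ 0.097 -0.053  0.092] 0.113
```

```bash
python3 -m creep '[{"hand":0,"translation":[0,-0.1,-0.3],"delta_rot":[0,0,0]},{"hand":0.3,"translation":[0,0,0],"delta_rot":[0,0,0]},{"hand":0.3,"translation":[0,0,0],"delta_rot":[0,0,0]},{"hand":0.3,"translation":[0,0,0],"delta_rot":[0,0,0]}]'
python3 - <<'E'
from h import *
go([.6548,.1268,.067])
im,d=ctrl.get_image('side');cv2.imwrite('pics/s13.png',cv2.resize(im[90:230,220:360,::-1],None,fx=4,fy=4,interpolation=2))
E
```

```text
t: 14.58
tool_pos: [0.6528, 0.1257, 0.0662]
tool_rot: [2.396, 2.031, -0.001]
contact_force: [-0.3, -0.7, -0.2]
opening: 0.0261
t 14.575 pos [0.6528 0.1257 0.0662] op 0.0261
z axis [-0.001 -0.001 -1.   ] y-axis deg -9.433744795965723
F [-0.3 -0.7 -0.2] delta tool cm [ 0.14  0.18 -0.08]
```

View pics/s13.png

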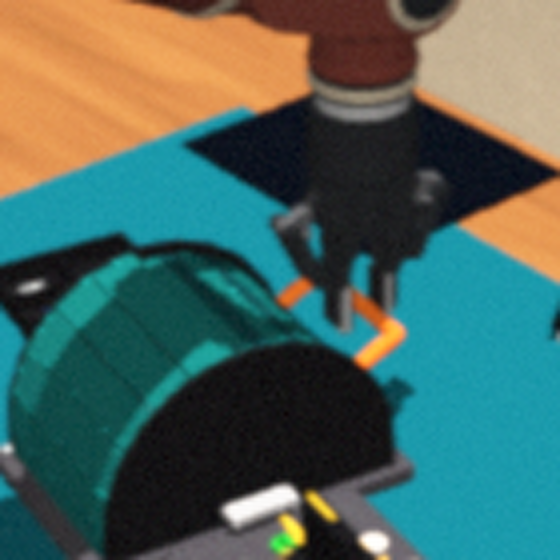

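Open and free of contact; lift straight up, then clear to the side to check.

```bash
python3 -m creep '[{"hand":0.3,"translation":[0,0,-2],"delta_rot":[0,0,0]},{"hand":0.3,"translation":[0,0,-3],"delta_rot":[0,0,0]},{"hand":0.3,"translation":[0,0,-5],"delta_rot":[0,0,0]},{"hand":0.3,"translation":[0,0,-5],"delta_rot":[0,0,0]},{"hand":0.3,"translation":[0,0,-5],"delta_rot":[0,0,0]},{"hand":0.3,"translation":[4,0,0],"delta_rot":[0,0,0]},{"hand":0.3,"translation":[5,0,0],"delta_rot":[0,0,0]},{"hand":0.3,"translation":[5,0,0],"delta_rot":[0,0,0]}]'; python3 -m creep '[{"hand":0.3,"translation":[5,0,0],"delta_rot":[0,0,0]},{"hand":0.3,"translation":[5,0,0],"delta_rot":[0,0,0]},{"hand":0.3,"translation":[5,0,0],"delta_rot":[0,0,0]},{"hand":0.3,"translation":[4,0,0],"delta_rot":[0,0,0]},{"hand":0.3,"translation":[0,0,0],"delta_rot":[0,0,0]},{"hand":0.3,"translation":[0,0,0],"delta_rot":[0,0,0]}]'
python3 - <<'E'
from h import *
go([.6548,.1268,.067])
im2,d2=ctrl.get_image('top');cv2.imwrite('pics/t14.png',cv2.resize(im2[100:260,170:350,::-1],None,fx=4,fy=3.7,interpolation=2))
im,d=ctrl.get_image('side');cv2.imwrite('pics/s14.png',cv2.resize(im[120:270,200:350,::-1],None,fx=4,fy=4,interpolation=2))
np.savez('s14.npz',im=im,im2=im2)
m,u,v=cent('top',im2,lambda h:(h[...,0]>5)&(h[...,0]<18)&(h[...,1]>150)&(h[...,2]>120),(190,100,265,235))
r=cv2.minAreaRect(np.c_[u,v].astype(np.float32));print(r,len(u))
R=np.array([[np.cos(-.165),np.sin(-.165)],[-np.sin(-.165),np.cos(-.165)]])
p=onz('top',*r[0],.103);print(p,R@(p[:2]-[.5274,.1481]))
z0=np.load('top0.npz')['im'];print('diff tray/jar/driver',[float(np.abs(z0[b:d_,a:c].astype(int)-im2[b:d_,a:c]).mean()) for a,b,c,d_ in((120,130,175,195),(140,230,175,260),(405,140,430,205))])
E
```

```text
t: 15.62
tool_pos: [0.6762, 0.2656, 0.2692]
tool_rot: [2.396, 2.03, 0.004]
contact_force: [0.0, 1.7, 0.3]
opening: 0.026
t: 16.38
tool_pos: [0.707, 0.4514, 0.2679]
tool_rot: [2.396, 2.031, 0.001]
contact_force: [-0.1, -1.1, 0.3]
opening: 0.0253
t 16.375 pos [0.707  0.4514 0.2679] op 0.0253
z axis [ 0.001 -0.    -1.   ] y-axis deg -9.428163997715549
F [-0.1 -1.1  0.3] delta tool cm [-32.87   0.15  20.1 ]
((242.68919372558594, 140.86485290527344), (43.73012924194336, 18.248287200927734), 9.462322235107422) 258
[0.63480765 0.12984733 0.103     ] [ 0.10894692 -0.00036281]
diff tray/jar/driver [14.496689976689977, 36.69206349206349, 9.094153846153846]
```

View pics/t14.png

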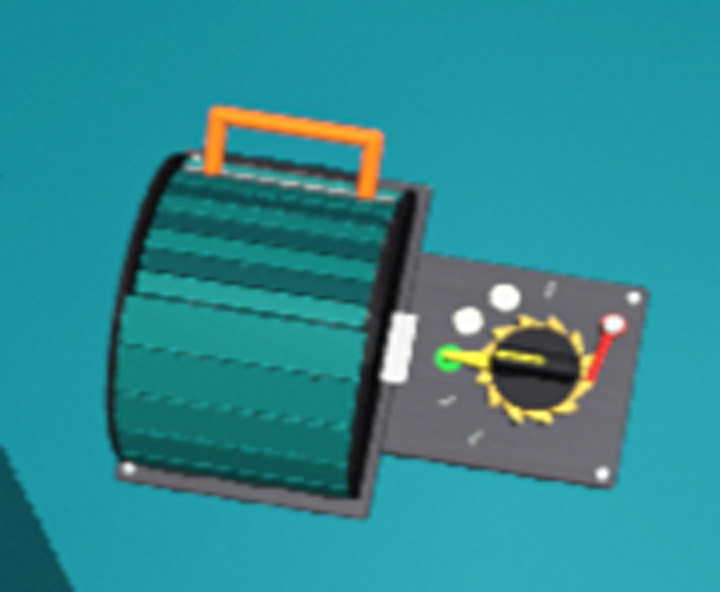

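View pics/s14.png

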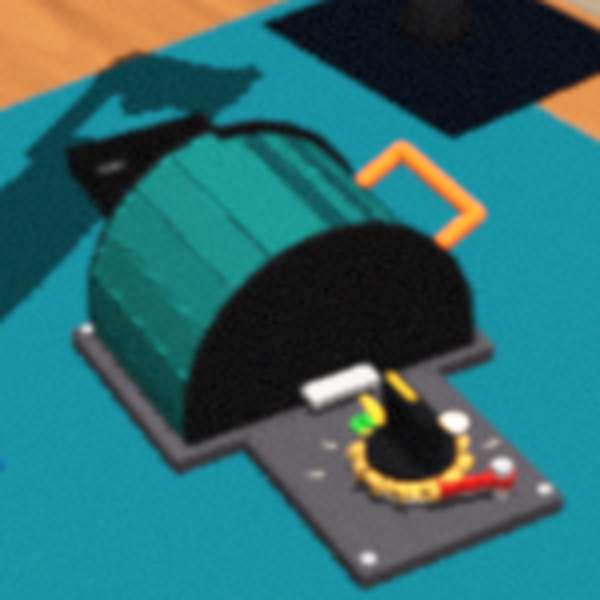

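Run:
```python
from h import *
R=np.array([[np.cos(-.165),np.sin(-.165)],[-np.sin(-.165),np.cos(-.165)]])
for z in(.101,.107):
  p=onz('top',170+297/4-.5,100+120/3.7-.5,z);print(R@(p[:2]-[.5274,.1481]))
im2,_=ctrl.get_image('top');cv2.imwrite('pics/t15.png',im2[:,:,::-1])
# bar from side: orange middle, z at local x
for a in(0,.05,.1,.15):print(a,.145*np.cos(.471+a),.035+.145*np.sin(.471+a))
```

```text
[0.13271723 0.00163563]
[0.13106135 0.00070554]
0 0.12921166864919198 0.10079775592595404
0.05 0.12576167052839454 0.1071734177236158
0.1 0.12199733372668803 0.11336868356415786
0.15 0.117928067125648 0.11936806850941095
```

View pics/t15.png

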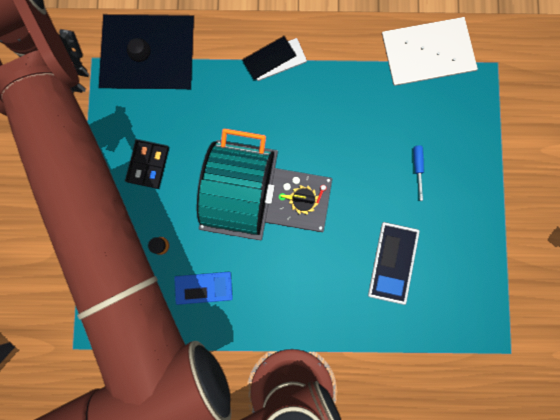

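```bash
python3 -c "
from h import *
im,d=ctrl.get_image('top');P=cloud('top',0,im,d);print('bar z',[P[131+k,240:250,2].mean().round(3) for k in range(4)])
print(ctrl.get_obs()['contact_force']);print(ctrl.finish_job())"
```

```text
bar z [np.float64(0.034), np.float64(0.096), np.float64(0.107), np.float64(0.106)]
[-0.56907383  0.67719664  0.1922668 ]
the job is handed in; nothing more can be done
None
```

The job is handed in at about 16.5 s of the 61 s allowed. `finish_job` reported no verdict, so the results below are my own last checks.

- **Knob:** I wound it one tooth clockwise (0.524 to 1.047), about 8° past the mark, and let go. The last pictures show the yellow pointer over the green disc, within about 4 mm, and the red pawl lying down.
- **Shutter:** I rolled it by the orange handle onto its stop. Pushing about 12 N harder did not move it. After letting go, the handle's top surface measured 107 mm above the bench, which matches the expected 101 mm centre plus the 6 mm bar radius. It stands about 131 mm from the hood axis against 129 mm expected.
- **Surroundings:** The tray, jar and screwdriver look unmoved in the last top view. My picture-difference check on them was not usable because the arm's shadow fell across that area. The arm stands clear and touches nothing.
- **Phone:** It was in place between the jaws after the winding. It is now under the shutter, so I could not check it at the very end.

**A reading that disagreed:** the fingertips stood about 28 mm higher than the reported pose and tool description imply. My first closing on the knob therefore shut just above the wing, with about 6.5 N on it and no harm done. I corrected the height from the camera and gripped on the second try.

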